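Hang a dip carrier in the drip rail

ROBOT

A 6-joint arm with a two-finger parallel gripper is mounted at the origin on a cart in front of the work surface, level with it; the furniture and walls round the work are solid. World frame = base frame: x ahead of the robot, y to its left, z up, the work surface at z = 0. Lengths are in mm, angles in rad, forces in N, time in s.
With the tool pointing down it reaches from about 300 to 775 mm from the base axis. Payload 14.6 kg.
Tool frame: the origin (TCP) lies at the very end of the fingers, on their centre line; the grasp point (between the pads) lies 19 mm behind it; z points along the fingers, y is the line along which they close (so a half turn about z gives the same grasp; the last joint's range is limited). The gripper opens to 94 mm and grips with 3 to 60 N. Pads are 16 mm wide; open, the fingers measure 119 mm over their backs; the gripper's body (75 mm by 177 mm) begins 78 mm behind the grasp point.
Start: joints at [1.169, 0.3, 1.521, -0, 1.321, -0.067], TCP at [180.716, 519.452, 205.446] pointing down, gripper open.
Joint ranges: [-3.03, 3.03], [-0.79, 2.21], [0.23, 2.52], [-1.04, 4.18], [0, 3.07], [-2.55, 2.55]. Speed limits (rad/s): [2.22, 2.22, 2.57, 3.14, 3.14, 3.14].

INTERFACE

Orientations are given as [roll, pitch, yaw] about the fixed x, y, z axes, in that order (R = Rz(yaw) Ry(pitch) Rx(roll)).
In Python, from cell import manip, optics gives the robot as it stands.
- The arm moves only by the shell command python3 -m crank 'ROWS' [FORCE]. ROWS is JSON, a list of rows, each a list of 7 numbers: the opening in per cent of the stroke, from 0 (shut) to 100 (fully open), then the shift along the tool's x, y, z in mm, then the turn, a rotation vector about the tool's x, y, z in rad. A call has 1 to 10 rows; each row is the pose to reach, as a shift and turn from the pose commanded when the call began, along the tool's axes at that moment; what a row does not reach only later rows make up. A row lasts 1/10 s, in which the tool goes at most 50 mm and 8.59 degrees, less where a joint would pass 70% of its speed; a pose out of reach is approached as far as the arm can. A call with a gripper value outside its range is refused whole. The fingers move at their own pace and stop on an object; FORCE is the grip in N (left out, the last holds). Time passes only in rows, so rows that repeat a pose let the fingers close. It gives the time, the measured TCP pose, the force, the opening and the grip force at its end, in the units of the state.
- manip.read_state(): the state, without advancing time (a new reading comes with each control period).
- optics.camera(name): name is "scene" or "top"; returns (picture, depth): 480x640x3 uint8, red, green, blue; 480x640 float32, mm along the optical axis (not along the pixel's ray), 0 where there is no reading.
- optics.calibration(name): a dict with "camera_matrix" (3x3 intrinsics, pixels), "R" (3x3) and "t" (3): a world point X has camera coordinates R X + t. Camera axes: x right, y down, z forward; pixel columns grow to the right and rows downward; lengths in mm; the calibration is good to about 2 mm. A picture is of the moment at which its call begins. calibration takes no time and is no camera call.
- manip.sign_off(): hands the job in; it is judged then, once.
The state is a dict: "clock": time; "joints": joint angles; "qd": joint speeds; "effort": joint torques, N m; "eef_pos": TCP position; "eef_rot": TCP orientation; "wrist_force": force on the tool from outside, world axes, zero at the start; "moment": the same for the moment, N m; "finger_gap": finger opening in mm; "finger_force": force on a finger pad.
Only numpy, scipy, OpenCV 4.12 (cv2) and the standard library are available. Lean on these libraries where they do the work, as an engineer would, in place of code of your own. Each camera call takes 0.05 s, during which the arm holds its last target. There are 200 camera calls.

TASK

Take the steel carrier hook with the guide bush by its orange grip tab and hang it in the drip rail: lift its nose over the anti-jump lip, lower it behind the lip, and find by feel (or sight) the one pocket in the yellow seat strip, so that the nose drops fully home in it and the carrier hangs upright and still when you let go. Leave the ink bottle and the nosed punch where they stand.

Things in the scene. Friction and masses are not known exactly. Their poses are not given: they have to be found in the camera images.
- carrier_tab (a point): Centre of the orange grip tab, 26 (x) x 12 (y) x 44 (z) mm, the top of the loose carrier (one rigid piece, 242 mm high, 0.36-0.6 kg), 220 mm above its underside and on the upright axis through nose, bush and foot, so it hangs balanced. z runs up the carrier, x is the direction in which its C hook is open. A bridge 12 mm high lies just below the tab.
- carrier_nose (a point): Tip of the nose (centre of its flat lower end, 10 (x) x 12 (y) mm), 68 mm below the tab centre; axes as the tab. The nose hangs 35 mm below the bridge. The round shank, 11 mm thick, runs down 28 mm to the -x side of the nose, then a lower arm comes back to the axis under the nose: its top is 51 mm below the tip.
- carrier_bush (a point): Centre of the grey guide bush (38 mm diameter, 78 mm high) fixed on the carrier under the lower arm, 175 mm below the tab centre. Under it is a round foot, 60 mm in diameter, on which the carrier stands at the start; the foot's underside is 45 mm below this point.
- rail_strip_top (a point): Middle of the fixed grey drip rail (190 mm along its y), on the channel's centre line at the upper face of the yellow seat strip, 194 mm above the bench. The strip has one pocket, 20 mm long, 12 mm deep, centred anywhere up to 30 mm either way along y: not given, differs each time. Home, the nose tip is 12 mm below this level. Channel underside 19 mm below this point.
- rail_lip_top (a point): Middle of the top of the anti-jump lip: 4 mm thick, 14 mm above the strip, its inner face 11 mm before the channel's centre line. Rail axes: x level, from lip to back wall (the nose comes in towards +x, with the carrier's x along it), y along the rail, z up. End stops as high as the lip close both ends of the channel.
- rail_back_top (a point): Middle of the top of the rail's back wall, 24 mm above the strip, its inner face 11 mm behind the channel's centre line. Behind it two brackets, no higher than the strip, lead to posts that begin 60 mm behind the centre line. The space under the channel is free, and the yellow strip sticks out at the ends of the rail.
- ink: Blue ink bottle with a black cap, 41 mm diameter, 72 mm high, loose bystander; origin at the centre of its underside.
- punch: Steel punch with a conical nose, 67 mm diameter, 106 mm high, loose bystander; origin at the centre of its underside.
Things that resemble listed ones, but are neither listed nor needed, are in the scene too. Of the things that look like the part that bears rail_strip_top, the larger one is meant.

How it is judged:
By the outcome, as a careful person would: the job done as asked, in the order asked, and still so for the second after the job is handed in, with the robot touching nothing.
It also fails if it takes over 45 s, if anything falls off the work surface, if the arm or the gripper's body presses on something with over 40 N, if the wrist force passes 120 N, or if a joint passes its speed limit or range.

## Working session

There is one attempt and no reset: what is moved stays moved. The work goes in short steps, Python scripts to look and compute and a shell command to move; the robot and the scene stay as the last step left them, time stands still between calls to the robot, and variables do not carry over. Pictures are saved under pics/ and viewed, at most 10 in all, crops included, and the job is handed in when it is done.

```bash
ls; mkdir -p pics; python3 - <<'E'
from cell import manip, optics
import cv2, numpy as np
for n in("scene","top"):
    p,d=optics.camera(n); cv2.imwrite(f"pics/{n}0.png",p[:,:,::-1]); np.savez(f"/tmp/{n}0.npz",p=p,d=d)
    print(n,optics.calibration(n))
print(manip.read_state())
E
```

```text
pics
scene {'camera_matrix': array([[571.9150484 ,   0.        , 315.98047551],
       [  0.        , 571.9150484 , 248.73243459],
       [  0.        ,   0.        ,   1.        ]]), 'R': array([[-0.82835782, -0.56011574, -0.00967904],
       [-0.40195997,  0.60631754, -0.68615394],
       [ 0.39019419, -0.56449039, -0.72739198]]), 't': array([ 540.29984132,  105.17572533, 1302.22130105])}
top {'camera_matrix': array([[598.07718578,   0.        , 330.35500166],
       [  0.        , 598.07718578, 239.44506066],
       [  0.        ,   0.        ,   1.        ]]), 'R': array([[ 0.01824881, -0.99979628,  0.00862394],
       [-0.98992801, -0.01927847, -0.1402529 ],
       [ 0.14039058, -0.00597764, -0.99007815]]), 't': array([ 284.31903991,  457.35330387, 1186.22452072])}
{'clock': 0.1, 'joints': array([ 1.16939358e+00,  3.00410524e-01,  1.52150374e+00,  1.80324515e-05,
        1.32069213e+00, -6.65863049e-02]), 'qd': array([-1.50175437e-04, -1.34470955e-03, -8.42212582e-04, -9.88830223e-05,
        7.80248002e-04, -1.15500406e-03]), 'effort': array([ 1.88932463e-03, -5.32643294e+01, -3.53286302e+01,  7.09795696e-02,
        2.35811033e-02, -5.70783664e-05]), 'eef_pos': array([180.62989837, 519.25229291, 204.95227168]), 'eef_rot': array([-3.14058232e+00, -8.48799211e-05,  2.80677170e+00]), 'wrist_force': array([ 0.3703018 , -0.1429287 , -0.19268935]), 'moment': array([ 0.01798835,  0.0185206 , -0.02887659]), 'finger_force': 0.0, 'finger_gap': 94.11477005204165}
```

View pics/scene0.png

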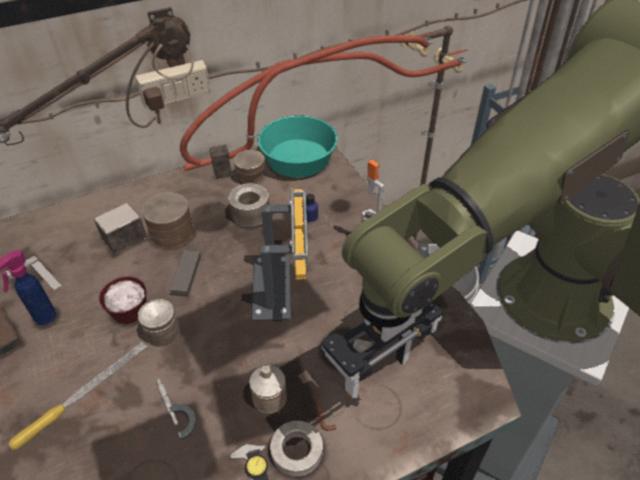

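View pics/top0.png

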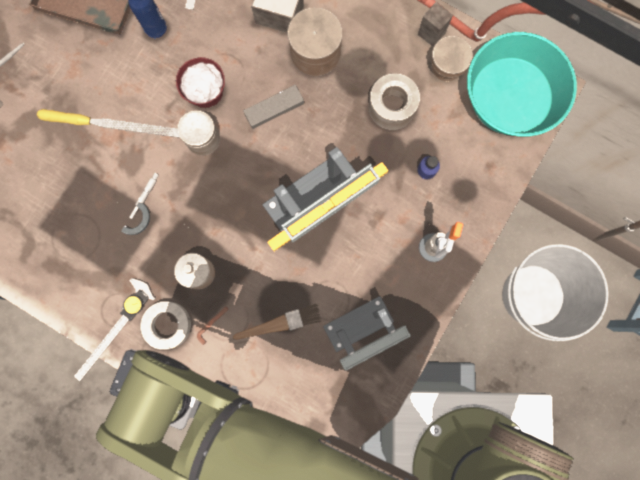

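The scene view shows the orange tab at (373,170), the rail with its yellow strip at (300,230), the ink at (312,208) and the punch at (268,388). In the top view the tab is at (457,231), the strip runs (275,242)–(382,170), the ink is at (429,166) and the punch at (194,270). The grey rail without a strip at (370,335) is a look-alike.

```bash
cat > h.py <<'E'
import numpy as np, cv2
from cell import manip, optics
def pts(n,mask,d):
    c=optics.calibration(n);K=c["camera_matrix"]
    v,u=np.nonzero(mask&(d>0)); z=d[v,u]
    P=np.stack([(u-K[0,2])/K[0,0]*z,(v-K[1,2])/K[1,1]*z,z],1)
    return (P-c["t"])@c["R"], u, v
def hsv(p,lo,hi,box=None):
    m=cv2.inRange(cv2.cvtColor(p,cv2.COLOR_RGB2HSV),lo,hi)>0
    if box: 
        b=np.zeros_like(m);x0,y0,x1,y1=box;b[y0:y1,x0:x1]=1;m&=b
    return m
def proj(n,X):
    c=optics.calibration(n);q=c["camera_matrix"]@(c["R"]@np.asarray(X,float)+c["t"]);return q[:2]/q[2]
E
python3 - <<'E'
from h import *
np.set_printoptions(precision=1,suppress=True)
B={"scene":[(355,150,390,190),(285,180,312,285)],"top":[(435,215,475,250),(260,155,395,255)]}
for n in B:
    z=np.load(f"/tmp/{n}0.npz");p,d=z["p"],z["d"]
    m=hsv(p,(3,150,120),(14,255,255),B[n][0]);X,u,v=pts(n,m,d)
    print(n,"orange",len(X),np.median(X,0),X.min(0),X.max(0),u.mean(),v.mean())
    T=X[X[:,2]>np.percentile(X[:,2],95)-6]; print(" top",T.mean(0),len(T)); 
    if n=="top": print(cv2.minAreaRect(T[:,:2].astype(np.float32)))
    m=hsv(p,(18,130,120),(32,255,255),B[n][1]);X,u,v=pts(n,m,d)
    ok=abs(X[:,2]-194)<25; Y=X[ok]; print(" yellow",len(X),len(Y),np.median(Y,0)); 
    print(cv2.minAreaRect(Y[:,:2].astype(np.float32)), np.percentile(Y[:,2],[5,50,95]))
    # small-object pts above bench near carrier
z=np.load("/tmp/top0.npz");p,d=z["p"],z["d"]
b=np.zeros(d.shape,bool);b[205:270,410:480]=1
X,u,v=pts("top",b,d)
for lo,hi in((15,50),(50,90),(90,125),(125,160),(160,195),(195,250)):
    s=(X[:,2]>lo)&(X[:,2]<hi); print(lo,s.sum(),X[s].mean(0) if s.any() else "",X[s].min(0) if s.any() else "",X[s].max(0) if s.any() else "")
a=cv2.resize(p[130:280,250:490,::-1],None,fx=3.3,fy=3.3,interpolation=cv2.INTER_CUBIC);cv2.imwrite("pics/ctop.png",a)
p=np.load("/tmp/scene0.npz")["p"]
a=cv2.resize(p[150:330,230:420,::-1],None,fx=3.3,fy=3.3,interpolation=cv2.INTER_CUBIC);cv2.imwrite("pics/cscene.png",a)
E
```

```text
scene orange 126 [437.6  85.5 229.8] [430.5  70.9 203. ] [454.2  93.  243.5] 373.45238095238096 168.75396825396825
 top [442.1  83.3 240.3] 48
 yellow 696 683 [476.2 318.6 193.3]
((490.396728515625, 299.7882080078125), (18.542409896850586, 255.04705810546875), 36.236846923828125) [182.4 193.3 196.1]
top orange 62 [440.3  85.  229.9] [430.5  80.7 211.1] [454.7  87.7 242.3] 453.258064516129 231.90322580645162
 top [442.4  84.3 239.2] 24
((442.4346618652344, 84.43331146240234), (24.2352352142334, 6.0515289306640625), 2.3958916664123535)
 yellow 101 82 [487.5 295.6 192.3]
((489.622314453125, 298.26611328125), (19.175125122070312, 247.27996826171875), 36.33280563354492) [179.9 192.3 195.5]
15 55 [436.   92.6  31.1] [425.2  79.   15.3] [455.5  98.2  49.4]
50 182 [444.6  88.4  77.9] [424.9  67.7  50.4] [461.8  98.8  89.9]
90 119 [434.5  82.5  99.6] [411.5  69.2  90.2] [452.5  91.8 123.1]
125 29 [419.   89.2 144.5] [411.5  83.  128. ] [449.6  92.5 159.9]
160 61 [427.6  87.5 180.7] [411.2  77.6 160.5] [456.4  92.3 194.9]
195 250 [437.4  82.5 222.4] [412.1  71.7 195.1] [457.4  90.9 245.9]
```

View pics/ctop.png

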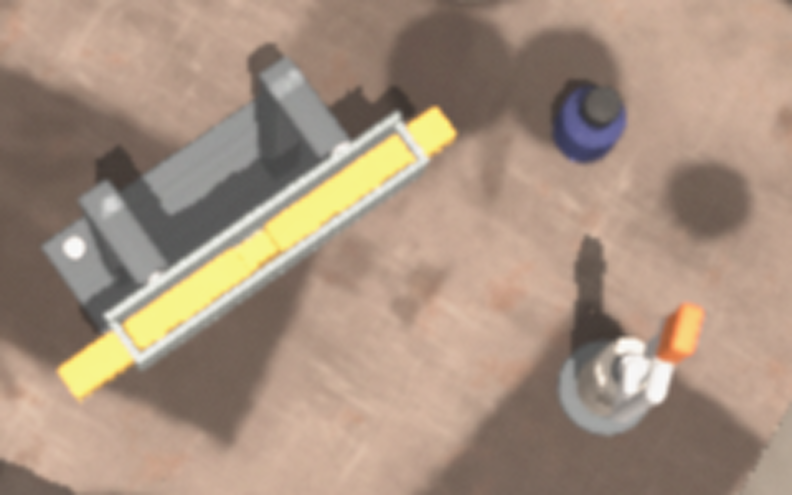

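View pics/cscene.png

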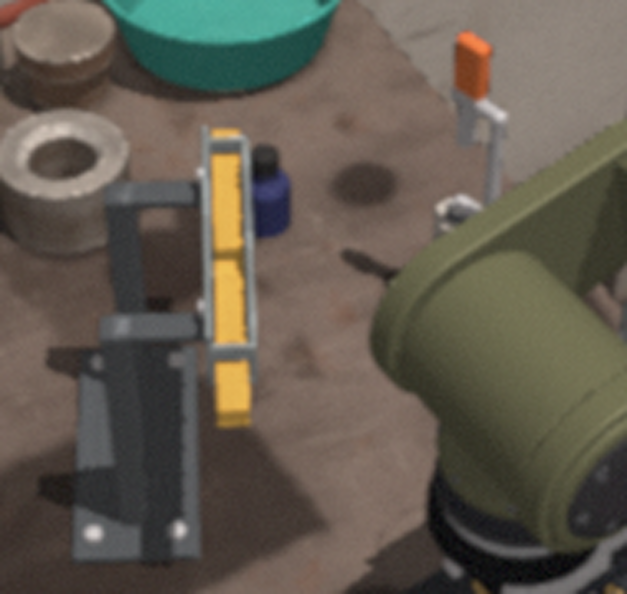

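The crops show a dark edge in the strip at top pixel (332,203) and scene pixel (300,226), which should be the pocket. The hook's shank lies to the -x world side of the tab. Next I'll measure the rail frame, the pocket, and the carrier yaw.

```bash
python3 - <<'E'
from h import *
np.set_printoptions(precision=1,suppress=True,linewidth=200)
C=np.array([490,299.]);a=np.radians(36.25);ex=np.array([np.cos(a),np.sin(a)]);ey=np.array([-ex[1],ex[0]])
def ray(n,uv,z):
    c=optics.calibration(n);K=c["camera_matrix"];o=-c["R"].T@c["t"]
    r=c["R"].T@np.linalg.solve(K,[uv[0],uv[1],1]);return o+r*(z-o[2])/r[2]
for n,box in(("scene",(285,180,312,285)),("top",(260,155,395,255))):
    c=optics.calibration(n);print(n,"cam",-c["R"].T@c["t"])
    z=np.load(f"/tmp/{n}0.npz");p,d=z["p"],z["d"]
    m=hsv(p,(15,100,60),(35,255,255),box);X,u,v=pts(n,m,d)
    rx=(X[:,:2]-C)@ex; ry=(X[:,:2]-C)@ey
    g=cv2.cvtColor(p,cv2.COLOR_RGB2HSV)[v,u,2]
    for b in range(-60,60,4):
        s=(ry>=b)&(ry<b+4)&(abs(rx)<9)
        if s.any(): print(b,s.sum(),"z %.0f min %.0f rx %.0f V %.0f"%(np.median(X[s,2]),X[s,2].min(),np.median(rx[s]),g[s].mean()))
    # strip ends by rays on z=194
    R=np.array([ray(n,q,194)[:2] for q in np.c_[u,v]])
    print("rect on 194",cv2.minAreaRect(R.astype(np.float32)))
    uv={"scene":(300.3,225.8),"top":(331.8,202.7)}[n]
    for zz in(194,182): P=ray(n,uv,zz)[:2];print("edge z",zz,(P-C)@ex,(P-C)@ey)
# carrier yaw
L=[]
for n,box in(("scene",(345,150,400,240)),("top",(410,205,480,270))):
    z=np.load(f"/tmp/{n}0.npz");b=np.zeros(z["d"].shape,bool);b[box[1]:box[3],box[0]:box[2]]=1
    X,_,_=pts(n,b,z["d"]);r=np.hypot(X[:,0]-440,X[:,1]-85)<60;X=X[r];L.append(X)
    s=X[(X[:,2]>112)&(X[:,2]<170)&(X[:,0]<432)];t=X[(X[:,2]>200)]
    print(n,"shank",len(s),s.mean(0),s.min(0),s.max(0));print(" tab",len(t),t.mean(0),t.min(0),t.max(0), cv2.minAreaRect(t[:,:2].astype(np.float32)))
    f=X[(X[:,2]>4)&(X[:,2]<16)];print(" foot",len(f),f.min(0) if len(f) else"",f.max(0) if len(f) else"")
    f=X[(X[:,2]>40)&(X[:,2]<96)];print(" bush",len(f),f.min(0) if len(f) else"",f.max(0) if len(f) else"")
t=np.vstack(L);t=t[t[:,2]>203];print("both",cv2.minAreaRect(t[:,:2].astype(np.float32)))
E
```

```text
scene cam [ -18.3  974.  1024.6]
-60 14 z 194 min 179 rx 1 V 217
-56 13 z 193 min -3 rx -3 V 222
-52 11 z 192 min 177 rx 2 V 202
-48 11 z 194 min -1 rx -1 V 222
-44 15 z 193 min -1 rx -3 V 209
-40 15 z 193 min -0 rx -0 V 208
-36 13 z 193 min 0 rx -5 V 204
-32 14 z 192 min -4 rx 0 V 195
-28 18 z 192 min -2 rx -1 V 185
-24 12 z 192 min 2 rx 3 V 217
-20 13 z 193 min 177 rx -0 V 206
-16 12 z 193 min 177 rx 1 V 207
-12 36 z 187 min 179 rx 0 V 172
-8 17 z 184 min 179 rx 0 V 177
-4 8 z 182 min 180 rx 2 V 207
0 1 z 185 min 185 rx -4 V 210
8 5 z 193 min 191 rx 0 V 215
12 8 z 194 min 191 rx -4 V 209
16 14 z 194 min 191 rx 4 V 222
20 16 z 193 min 191 rx -0 V 225
24 7 z 193 min 191 rx 1 V 222
28 17 z 195 min 190 rx 3 V 224
32 10 z 194 min 192 rx -0 V 223
36 14 z 192 min 180 rx -3 V 209
40 16 z 194 min 179 rx -0 V 215
44 8 z 194 min 192 rx 1 V 232
48 17 z 194 min 176 rx -1 V 212
52 12 z 194 min 180 rx -2 V 219
56 14 z 193 min 180 rx -1 V 224
rect on 194 ((484.5909423828125, 305.5635070800781), (21.736175537109375, 262.1759033203125), 36.30281066894531)
edge z 194 -2.6031474740086393 -5.3770365934
[... 1306 characters left out ...]
[423.1  97.7 169.9]
 tab 194 [442.5  84.6 224.8] [416.   70.9 200.3] [458.3  93.  243.5] ((436.4081726074219, 83.73748016357422), (17.730024337768555, 43.916481018066406), 76.44895935058594)
 foot 0  
 bush 81 [434.3  62.5  69.4] [463.  101.8  95.7]
top shank 43 [414.9  90.  141. ] [411.5  83.9 113.6] [421.   92.5 169.4]
 tab 188 [441.3  81.6 230.5] [413.1  71.7 200.1] [457.4  88.  245.9] ((434.7778015136719, 81.72225952148438), (12.533955574035645, 44.29308319091797), 76.70581817626953)
 foot 259 [397.2  27.3   4. ] [498.8 126.9  16. ]
 bush 231 [416.6  67.7  40.1] [461.8  98.8  95.9]
both ((443.52508544921875, 82.02215576171875), (17.730024337768555, 29.275035858154297), 76.44895935058594)
```

```bash
cat >> h.py <<'E'
def go(p0,yaw0,p1,yaw1):
    "shift in tool axes and turn about tool z, tool pointing down"
    c,s=np.cos(yaw0),np.sin(yaw0);D=np.subtract(p1,p0)
    return np.round([c*D[0]+s*D[1],s*D[0]-c*D[1],-D[2],-(yaw1-yaw0)],3)
E
python3 - <<'E'
from h import *
print(go([180.7,519.5,205.4],2.807,[443,83,275],np.radians(166.5)))
E
```

```text
[-3.91094e+02 -3.26158e+02 -6.96000e+01 -9.90000e-02]
```

```bash
python3 -m crank '[[60,-20,-10,-50,0,0,0],[60,-391,-326,-70,0,0,-0.099],[60,-391,-326,-70,0,0,-0.099],[60,-391,-326,-70,0,0,-0.099],[60,-391,-326,-70,0,0,-0.099],[60,-391,-326,-70,0,0,-0.099],[60,-391,-326,-70,0,0,-0.099],[60,-391,-326,-70,0,0,-0.099],[60,-391,-326,-70,0,0,-0.099],[60,-391,-326,-70,0,0,-0.099]]' 20; python3 -c "
from cell import manip;print(manip.read_state())"
```

```text
clock: 1.1
eef_pos: [423.2, 115.4, 273.6]
eef_rot: [3.142, 0.0, 2.906]
wrist_force: [-0.1, 1.2, -0.4]
finger_gap: 56.6
finger_force: 0.0
{'clock': 1.1, 'joints': array([ 1.82580893e-01, -1.69539970e-03,  1.70845295e+00,  2.33743578e-05,
        1.43473613e+00, -1.15242394e+00]), 'qd': array([-1.10385216,  0.24535168, -0.29726515, -0.00160854,  0.05270444,
       -1.097509  ]), 'effort': array([  7.91012317, -40.40426373, -33.57278824,  -0.08574006,
         0.16032974,   2.23203823]), 'eef_pos': array([423.22172811, 115.36745811, 273.58646828]), 'eef_rot': array([3.14153128e+00, 8.10279868e-05, 2.90579799e+00]), 'wrist_force': array([-0.128022  ,  1.15775162, -0.35308226]), 'moment': array([-0.04179533, -0.01862432, -0.00396099]), 'finger_force': 0.0, 'finger_gap': 56.56730466985419}
```

```bash
python3 -m crank '[[60,0,0,0,0,0,0],[60,0,0,0,0,0,0],[60,0,0,0,0,0,0]]'; python3 - <<'E'
from h import *
p,d=optics.camera("top");np.savez("/tmp/top1.npz",p=p,d=d)
q,e=optics.camera("scene")
a=cv2.hconcat([cv2.resize(p[150:300,380:520,::-1],(400,428)),cv2.resize(q[110:260,300:440,::-1],(400,428))]);cv2.imwrite("pics/g1.png",a)
s=manip.read_state();print(go(s["eef_pos"],s["eef_rot"][2],[443,83,203],np.radians(166.5)),s["eef_pos"])
E
```

```text
clock: 1.4
eef_pos: [422.3, 118.2, 273.3]
eef_rot: [-3.142, -0.0, 2.907]
wrist_force: [-0.5, 0.9, 0.6]
finger_gap: 56.6
finger_force: 0.0
[-2.8434e+01 -2.9709e+01  7.0444e+01  2.0000e-03] [422.2210992  118.48728361 273.44374589]
```

View pics/g1.png

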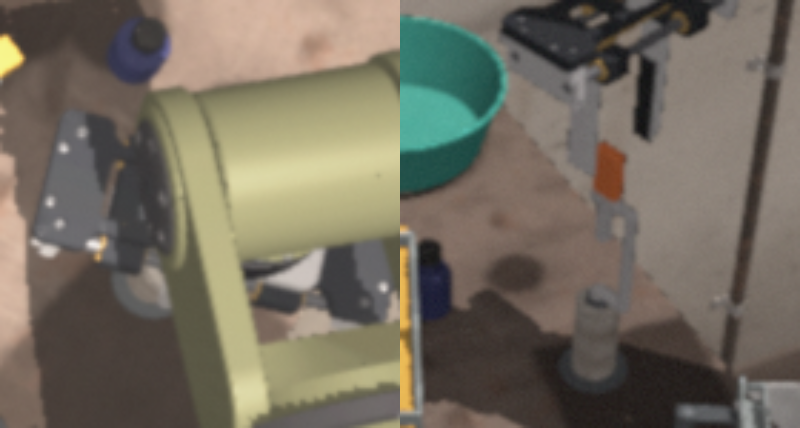

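The gripper hangs beside and above the tab, which is at about (610,172) in the right-hand panel. Nothing has been disturbed. Now I'll centre over it, descend and grip.

```bash
python3 -m crank '[[60,-28.5,-29.7,0,0,0,0],[60,-28.5,-29.7,0,0,0,0],[60,-28.5,-29.7,30,0,0,0],[60,-28.5,-29.7,70,0,0,0],[60,-28.5,-29.7,70,0,0,0],[20,-28.5,-29.7,70,0,0,0],[15,-28.5,-29.7,70,0,0,0],[8,-28.5,-29.7,70,0,0,0],[0,-28.5,-29.7,70,0,0,0],[0,-28.5,-29.7,70,0,0,0]]' 40;python3 -m crank '[[0,0,0,0,0,0,0],[0,0,0,0,0,0,0]]' 40
```

```text
clock: 2.5
eef_pos: [443.7, 81.9, 204.0]
eef_rot: [3.141, 0.001, 2.906]
wrist_force: [-0.4, -0.2, 0.1]
finger_gap: 20.2
finger_force: 0.0
clock: 2.7
eef_pos: [443.5, 81.8, 203.6]
eef_rot: [3.142, 0.0, 2.906]
wrist_force: [0.0, -1.2, 1.0]
finger_gap: 11.9
finger_force: 40.0
```

```bash
python3 -m crank '[[0,0,0,-30,0,0,0],[0,0,0,-66,0,0,0],[0,0,0,-66,0,0,0]]' 50; python3 - <<'E'
from h import *
s=manip.read_state();print(s["eef_pos"],s["wrist_force"],s["moment"])
print(go(s["eef_pos"],np.radians(166.5),[422,249,270],np.radians(216.3)))
E
```

```text
clock: 3.0
eef_pos: [444.7, 82.0, 273.1]
eef_rot: [3.14, 0.005, 2.906]
wrist_force: [0.5, 0.3, -4.7]
finger_gap: 11.6
finger_force: 50.0
[444.6748153   81.95197241 273.0975828 ] [ 0.54730996  0.34358079 -4.65201178] [-0.0338717  -0.22215242  0.01919769]
[ 61.045 157.139   3.098  -0.869]
```

```bash
python3 -m crank '[[0,6,15,0,0,0,-0.09],[0,14,36,0,0,0,-0.20],[0,22,58,0,0,0,-0.32],[0,30,80,0,0,0,-0.45],[0,38,102,0,0,0,-0.58],[0,46,124,0,0,0,-0.70],[0,54,144,0,0,0,-0.81],[0,61,157,0,0,0,-0.868],[0,61,157,0,0,0,-0.868],[0,61,157,0,0,0,-0.868]]'; python3 -m crank '[[0,0,0,0,0,0,0],[0,0,0,0,0,0,0]]'; python3 - <<'E'
from h import *
np.set_printoptions(precision=1,suppress=True)
I={}
for n in("scene","top"):
    p,d=optics.camera(n);I[n]=p;np.savez(f"/tmp/{n}2.npz",p=p,d=d)
    m=hsv(p,(3,150,80),(14,255,255));k,l,st,ce=cv2.connectedComponentsWithStats(m.astype(np.uint8))
    for i in range(1,k):
        if st[i,4]>15:
            X,u,v=pts(n,l==i,d)
            if len(X): print(n,st[i],ce[i],np.median(X,0),X.min(0),X.max(0))
print(manip.read_state()["eef_pos"])
cv2.imwrite("pics/g2.png",cv2.hconcat([cv2.resize(I["scene"][120:320,220:420,::-1],(400,400)),cv2.resize(I["top"][120:320,260:460,::-1],(400,400))]))
E
```

```text
clock: 4.0
eef_pos: [420.7, 248.5, 268.8]
eef_rot: [-3.142, -0.001, -2.511]
wrist_force: [0.9, 0.6, -4.2]
finger_gap: 11.9
finger_force: 50.0
clock: 4.2
eef_pos: [421.0, 248.1, 269.4]
eef_rot: [-3.141, -0.0, -2.511]
wrist_force: [0.2, 0.1, -4.8]
finger_gap: 11.7
finger_force: 50.0
scene [335 190   2  12  24] [335.5 195.5] [427.4 259.7 284.2] [424.4 256.5 269.2] [430.4 262.3 299.2]
[421.  248.3 269.5]
```

View pics/g2.png

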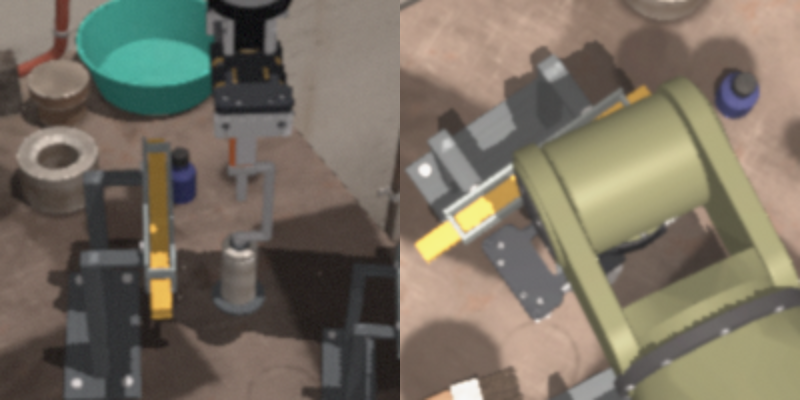

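The carrier hangs upright in the gripper in front of the lip; in the left panel the nose is near (242,198) and the rail near (158,220). Nothing else has moved. Next is insertion along rail +x, which is tool -x.

```bash
python3 -m crank '[[0,-12,-1,0,0,0,0],[0,-27,-1.3,0,0,0,0],[0,-42,-1.3,0,0,0,0],[0,-57,-1.3,0,0,0,0],[0,-70,-1.3,0,0,0,0],[0,-80,-1.3,0,0,0,0],[0,-85,-1.3,0,0,0,0],[0,-85,-1.3,0,0,0,0],[0,-85,-1.3,0,0,0,0]]'; python3 - <<'E'
from h import *
p,d=optics.camera("scene");np.savez("/tmp/scene3.npz",p=p,d=d)
cv2.imwrite("pics/g3.png",cv2.resize(p[150:290,230:390,::-1],(686,600),interpolation=cv2.INTER_CUBIC))
s=manip.read_state();print(s["eef_pos"],s["wrist_force"])
E
```

```text
clock: 5.2
eef_pos: [490.0, 297.7, 269.5]
eef_rot: [3.142, -0.0, -2.51]
wrist_force: [0.3, -0.1, -4.6]
finger_gap: 11.7
finger_force: 50.0
[489.94193614 297.69508764 269.55053798] [ 0.01293453  0.97724597 -4.80814023]
```

View pics/g3.png

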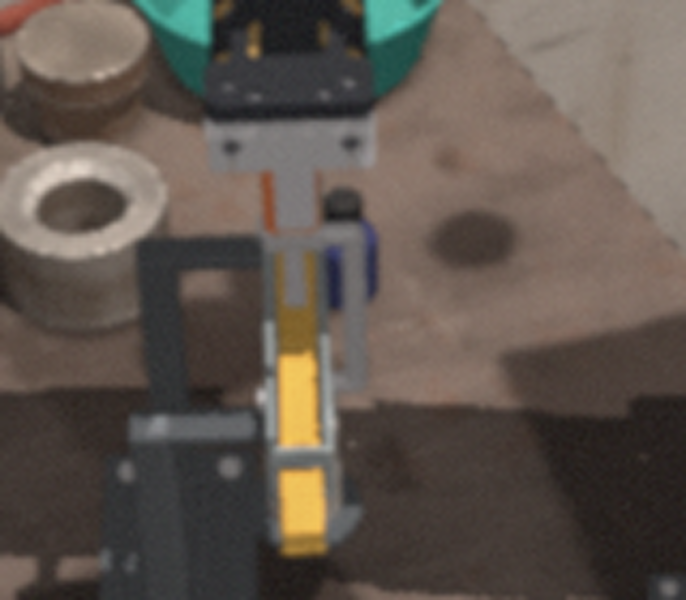

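The nose at (295,290) is inside the channel, centred between lip and wall. Lowering now.

```bash
python3 -m crank '[[0,0,0,8,0,0,0],[0,0,0,16,0,0,0],[0,0,0,20,0,0,0],[0,0,0,22,0,0,0],[0,0,0,24,0,0,0],[0,0,0,25,0,0,0],[0,0,0,26,0,0,0],[0,0,0,27,0,0,0],[0,0,0,27,0,0,0]]'
```

```text
clock: 6.15
eef_pos: [490.2, 297.9, 242.4]
eef_rot: [3.142, -0.0, -2.509]
wrist_force: [-0.2, 0.3, -5.0]
finger_gap: 11.9
finger_force: 50.0
```

Nose tip is at about 191 mm, below the strip top, with no contact force, so it is in the pocket. Continuing down.

```bash
python3 -m crank '[[0,0,0,2,0,0,0],[0,0,0,4,0,0,0],[0,0,0,6,0,0,0],[0,0,0,7,0,0,0],[0,0,0,7.5,0,0,0],[0,0,0,7.5,0,0,0]]'
```

```text
clock: 6.75
eef_pos: [490.2, 297.9, 234.9]
eef_rot: [-3.142, -0.0, -2.509]
wrist_force: [-0.4, -0.1, -5.0]
finger_gap: 11.8
finger_force: 50.0
```

```bash
python3 -m crank '[[0,0,0,0.5,0,0,0],[0,0,0,1,0,0,0],[0,0,0,1.5,0,0,0],[0,0,0,2,0,0,0],[0,0,0,2,0,0,0]]'
```

```text
clock: 7.25
eef_pos: [490.4, 298.0, 234.4]
eef_rot: [-3.141, 0.002, -2.509]
wrist_force: [-2.7, -2.7, 8.0]
finger_gap: 11.6
finger_force: 50.0
```

Firm contact with the tip at about 182 mm means it is home. I'll ease the load and release gently.

```bash
python3 -m crank '[[0,0,0,-0.7,0,0,0],[0,0,0,-0.7,0,0,0]]' 5; python3 -m crank '[[12.5,0,0,0,0,0,0],[14,0,0,0,0,0,0],[18,0,0,0,0,0,0],[30,0,0,0,0,0,0],[45,0,0,0,0,0,0],[45,0,0,0,0,0,0],[45,0,0,0,0,0,0]]'; python3 -m crank '[[45,0,0,-10,0,0,0],[45,0,0,-30,0,0,0],[45,0,0,-60,0,0,0],[45,0,0,-100,0,0,0],[45,0,0,-100,0,0,0]]'
```

```text
clock: 7.45
eef_pos: [490.5, 298.0, 234.4]
eef_rot: [-3.141, 0.001, -2.509]
wrist_force: [-1.6, -2.0, 6.7]
finger_gap: 11.7
finger_force: 5.0
clock: 8.15
eef_pos: [490.2, 297.9, 233.6]
eef_rot: [3.142, -0.0, -2.509]
wrist_force: [0.7, -0.4, -0.8]
finger_gap: 41.9
finger_force: 0.0
clock: 8.65
eef_pos: [491.0, 298.4, 339.9]
eef_rot: [-3.14, 0.009, -2.509]
wrist_force: [-0.1, 1.3, 0.4]
finger_gap: 42.2
finger_force: 0.0
```

```bash
python3 -m crank '[[45,40,0,0,0,0,0],[45,90,0,0,0,0,0],[45,140,0,0,0,0,0],[45,180,0,0,0,0,0],[45,180,0,0,0,0,0],[45,180,0,0,0,0,0]]'; python3 - <<'E'
from h import *
np.set_printoptions(precision=1,suppress=True)
I={}
for n in("scene","top"):
    p,d=optics.camera(n);I[n]=p
    m=hsv(p,(3,150,80),(14,255,255),(280,150,360,240));X,u,v=pts(n,m,d)
    if len(X):print(n,len(X),np.median(X,0),X.min(0),X.max(0),np.median(u),np.median(v))
p,d=optics.camera("scene");m=hsv(p,(3,150,80),(14,255,255),(280,150,360,240));print(np.argwhere(m).mean(0))
cv2.imwrite("pics/g4.png",cv2.hconcat([cv2.resize(I["scene"][140:300,220:380,::-1],(400,400)),cv2.resize(I["top"][120:320,260:460,::-1],(400,400))]))
E
```

```text
clock: 9.25
eef_pos: [345.0, 191.5, 334.5]
eef_rot: [-3.141, 0.002, -2.51]
wrist_force: [0.2, 0.4, -0.1]
finger_gap: 42.3
finger_force: 0.0
scene 213 [486.6 300.6 256. ] [474.9  99.4  50.6] [614.5 310.2 274.3] 300.0 206.0
top 41 [483.1 299.4 267.5] [475.  287.8 244.5] [498.9 306.2 273.6] 328.0 201.0
[206.6 299.6]
```

View pics/g4.png

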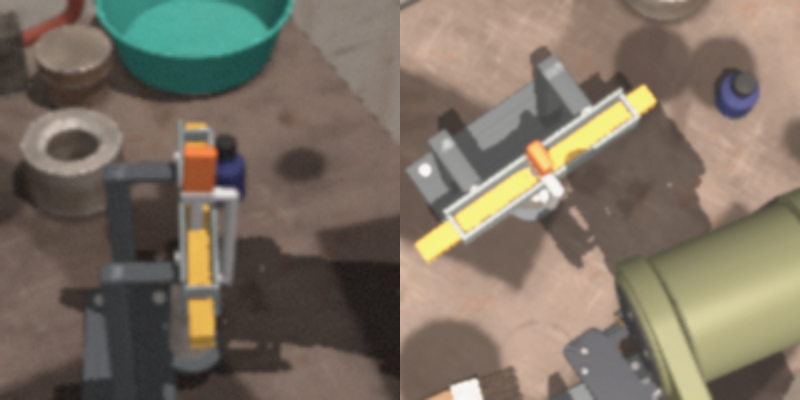

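The carrier hangs in the rail with the robot clear: tab at (200,168) in the left panel, ink untouched. One last check that it is still and upright.

```bash
python3 -m crank '[[45,0,0,0,0,0,0],[45,0,0,0,0,0,0],[45,0,0,0,0,0,0],[45,0,0,0,0,0,0],[45,0,0,0,0,0,0]]' >/dev/null; python3 - <<'E'
from h import *
np.set_printoptions(precision=1,suppress=True)
for n in("scene","top"):
    p,d=optics.camera(n)
    m=hsv(p,(3,150,80),(14,255,255),(285,170,345,232));X,u,v=pts(n,m,d);X=X[X[:,2]>225]
    T=X[X[:,2]>267]; print(n,"tabtop",len(T),T.mean(0),"z",np.percentile(X[:,2],[5,98]),np.argwhere(m).mean(0))
    X,_,_=pts(n,np.ones(d.shape,bool),d)
    f=X[(np.hypot(X[:,0]-490,X[:,1]-298)<45)&(X[:,2]>20)&(X[:,2]<60)]
    if len(f): print(" foot",len(f),f.min(0),f.max(0),cv2.minEnclosingCircle(f[:,:2].astype(np.float32)))
E
```

```text
scene tabtop 56 [486.8 298.6 270.4] z [235.7 273.1] [206.5 299.6]
 foot 286 [471.8 280.2  27.1] [532.9 338.7  59.6] ((501.8625183105469, 309.3271179199219), 31.127323150634766)
top tabtop 15 [488.  299.9 270.1] z [248.5 273.1] [200.3 328.2]
 foot 107 [471.  283.9  29.8] [487.7 322.7  58.1] ((479.60015869140625, 303.3006286621094), 19.525531768798828)
```

Tab height matches home, but the foot fit may be contaminated by the post. I'll compare the foot's outline with an upright prediction and re-check for movement.

```bash
python3 - <<'E'
from h import *
np.set_printoptions(precision=1,suppress=True)
C=np.array([490,298.]);a=np.radians(36.25);ex=np.array([np.cos(a),np.sin(a)]);ey=np.array([-ex[1],ex[0]])
outs=[]
for n,b in(("scene",(220,140,380,300)),("top",(270,130,400,240))):
    p,d=optics.camera(n)
    X,_,_=pts(n,np.ones(d.shape,bool),d);D=X[:,:2]-C;rx,ry=D@ex,D@ey
    for lo,hi in((24,34),(34,44),(44,60),(60,80),(80,110),(115,160),(200,222),(226,250),(250,275)):
        s=(abs(rx)<45)&(abs(ry)<40)&(X[:,2]>lo)&(X[:,2]<hi)
        if s.sum()>4: print(n,lo,hi,s.sum(),"rx",np.percentile(rx[s],[3,50,97]),"ry",np.percentile(ry[s],[3,50,97]))
    q=p.copy()
    for z,r,o in((30,30,0),(36,30,0),(36,19,0),(114,19,0)):
        P=[proj(n,[*(C+r*np.cos(t)*ex+r*np.sin(t)*ey),z]) for t in np.linspace(0,6.28,40)]
        P=(np.array(P)-b[:2])*4+2; outs.append((n,P))
    im=cv2.resize(p[b[1]:b[3],b[0]:b[2],::-1],None,fx=4,fy=4,interpolation=cv2.INTER_CUBIC)
    for m,P in outs:
        if m==n: cv2.polylines(im,[P.astype(np.int32)],True,(255,0,255),1)
    im=im[-560:,:]; cv2.imwrite(f"pics/f_{n}.png",im[:, :400] if 0 else im)
A=cv2.imread("pics/f_scene.png")[200:560,100:500];B=cv2.imread("pics/f_top.png")[80:440,60:460]
cv2.imwrite("pics/f.png",cv2.hconcat([A,B]))
E
```

```text
scene 24 34 53 rx [-13.5  -5.2  38.3] ry [-12.7  10.2  29.3]
scene 34 44 182 rx [-9.9 21.9 41.9] ry [-13.   16.4  29.7]
scene 44 60 51 rx [ 6.7 21.3 32.3] ry [ 3.2 16.1 20. ]
scene 60 80 47 rx [15.9 22.6 31.7] ry [ 0.1 15.  20.1]
scene 80 110 53 rx [15.2 23.3 28.4] ry [ 5.4 14.7 18.8]
scene 115 160 75 rx [-25.4 -19.1  24.4] ry [-1.8  4.1 10. ]
scene 200 222 184 rx [-29.5  -2.   16.6] ry [-31.2   5.3  34.3]
scene 226 250 133 rx [-24.6  -0.7  13.6] ry [-0.8  5.   8. ]
scene 250 275 148 rx [-13.2  -1.3  10.7] ry [-4.4  4.6  8.6]
top 24 34 31 rx [-14.3  -7.4   3.4] ry [-0.3 12.6 23.8]
top 34 44 70 rx [-15.5  -5.9   4.3] ry [-3.9 11.7 26. ]
top 44 60 7 rx [-7.  -4.2  2.2] ry [ 1.6  8.5 15.9]
top 60 80 10 rx [-8.  -3.7 -0.5] ry [ 0.4 11.7 15.1]
top 80 110 14 rx [-9.9 -6.3 -3.4] ry [ 2.9  9.4 14.2]
top 115 160 40 rx [-27.2 -14.   -7.6] ry [-4.8  3.   4.9]
top 200 222 263 rx [-26.    6.6  14.8] ry [-38.    5.6  38.1]
top 226 250 62 rx [-30.6 -13.5   9.6] ry [-4.2  3.   5.9]
top 250 275 126 rx [-15.1  -4.    7.7] ry [-5.2  1.1  5.9]
```

View pics/f.png

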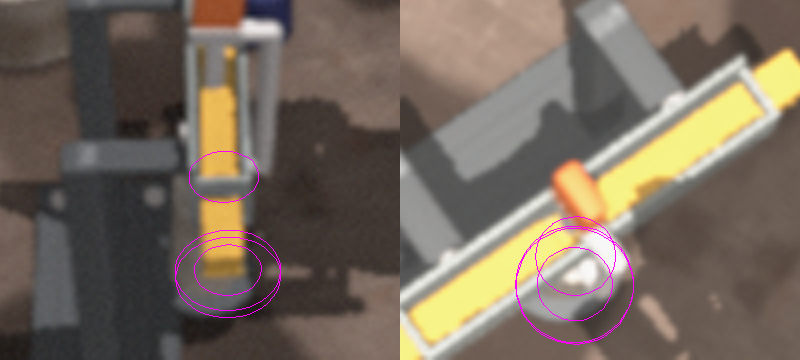

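The foot sits about 14 mm toward the back wall relative to the upright outline, a tilt of about 4°. Probably the bridge end rests on the back wall, so the nose is too far back. I'll re-grip, lift slightly, right it, and centre it by feel.

```bash
python3 -m crank '[[45,-45,0,0,0,0,0],[45,-90,0,0,0,0,0],[45,-135,0,0,0,0,0],[45,-178,0,0,0,0,0],[45,-178,0,0,0,0,0],[45,-178,0,40,0,0,0],[45,-178,0,80,0,0,0],[45,-178,0,99,0,0,0],[45,-178,0,99,0,0,0],[45,-178,0,99,0,0,0]]'; python3 -m crank '[[20,0,0,0,0,0,0],[14,0,0,0,0,0,0],[10,0,0,0,0,0,0],[0,0,0,0,0,0,0],[0,0,0,0,0,0,0]]' 40; python3 -m crank '[[0,0,0,-2,0,0,0],[0,0,0,-5,0,0,0],[0,0,0,-5,0,0,0],[0,0,0,-5,0,0,0]]'
```

```text
clock: 11.1
eef_pos: [488.7, 296.8, 235.9]
eef_rot: [-3.141, 0.001, -2.509]
wrist_force: [-0.4, 0.5, 0.7]
finger_gap: 42.1
finger_force: 0.0
clock: 11.6
eef_pos: [488.8, 296.7, 235.0]
eef_rot: [-3.141, 0.0, -2.509]
wrist_force: [0.3, -0.9, 2.2]
finger_gap: 11.9
finger_force: 40.0
clock: 12.0
eef_pos: [488.5, 296.7, 239.5]
eef_rot: [3.141, -0.0, -2.509]
wrist_force: [-0.5, 0.1, -5.0]
finger_gap: 12.0
finger_force: 40.0
```

```bash
python3 -m crank '[[0,0,0,0,0,0.02,0],[0,0,0,0,0,0.045,0],[0,0,0,0,0,0.065,0],[0,0,0,0,0,0.065,0],[0,0,0,0,0,0.065,0]]'; cat > foot.py <<'E'
from h import *
np.set_printoptions(precision=1,suppress=True)
C=np.array([490,298.]);a=np.radians(36.25);ex=np.array([np.cos(a),np.sin(a)]);ey=np.array([-ex[1],ex[0]])
for n in("scene","top"):
    p,d=optics.camera(n)
    X,_,_=pts(n,np.ones(d.shape,bool),d);D=X[:,:2]-C;rx,ry=D@ex,D@ey
    for lo,hi in((24,50),(115,135),(135,160),(226,240)):
        s=(abs(rx)<45)&(abs(ry)<40)&(X[:,2]>lo)&(X[:,2]<hi)
        if lo>100: s&=(rx<-5)&(abs(ry)<14)
        if s.sum()>4: print(n,lo,hi,s.sum(),"rx",np.percentile(rx[s],[3,50,97]),"ry",np.percentile(ry[s],[3,50,97]))
    b=(290,200,345,305) if n=="scene" else (290,160,350,235)
    if n=="scene": im=cv2.resize(p[150:300,240:370,::-1],None,fx=4,fy=4,interpolation=cv2.INTER_CUBIC);cv2.imwrite("pics/last.png",im)
print(manip.read_state()["wrist_force"])
E
python3 foot.py
```

```text
clock: 12.5
eef_pos: [488.7, 296.8, 239.4]
eef_rot: [3.142, -0.065, -2.509]
wrist_force: [0.5, -0.1, -4.5]
finger_gap: 11.7
finger_force: 40.0
scene 24 50 260 rx [-24.6   1.4  28.3] ry [-14.7  16.   28.7]
scene 115 135 39 rx [-31.3 -18.6 -14.1] ry [-1.3  4.   7.6]
scene 135 160 48 rx [-31.9 -27.3 -19.8] ry [-0.1  4.2  6.9]
scene 226 240 61 rx [-30.6 -18.5  -6.4] ry [-3.   3.9  8.6]
[-0.3  0.5 -4.5]
```

Upright now. Feeling for the lip (tool +x), then the wall.

```bash
python3 -m crank '[[0,2,0,0,0,0,0],[0,3,0,0,0,0,0],[0,3,0,0,0,0,0]]'|sed -n 2,4p; for i in 1 2 3; do :; done; python3 -m crank '[[0,1,0,0,0,0,0],[0,1.5,0,0,0,0,0],[0,1.5,0,0,0,0,0]]'|sed -n 2,4p; python3 -m crank '[[0,1,0,0,0,0,0],[0,1.5,0,0,0,0,0],[0,1.5,0,0,0,0,0]]'|sed -n 2,4p
```

```text
eef_pos: [486.0, 294.9, 240.0]
eef_rot: [-3.142, -0.065, -2.509]
wrist_force: [-0.1, 0.9, -4.2]
eef_pos: [484.9, 294.0, 240.0]
eef_rot: [-3.142, -0.065, -2.509]
wrist_force: [-0.2, 0.6, -4.2]
eef_pos: [484.3, 293.6, 240.0]
eef_rot: [-3.142, -0.063, -2.509]
wrist_force: [5.2, 3.9, -6.7]
```

```bash
python3 -m crank '[[0,-3,0,0,0,0,0],[0,-6,0,0,0,0,0],[0,-9,0,0,0,0,0],[0,-10,0,0,0,0,0],[0,-10,0,0,0,0,0]]'|sed -n 2,4p; python3 -m crank '[[0,-1,0,0,0,0,0],[0,-1.5,0,0,0,0,0],[0,-1.5,0,0,0,0,0]]'|sed -n 2,4p; python3 -m crank '[[0,-1,0,0,0,0,0],[0,-1.5,0,0,0,0,0],[0,-1.5,0,0,0,0,0]]'|sed -n 2,4p
```

```text
eef_pos: [491.9, 299.2, 239.2]
eef_rot: [3.142, -0.065, -2.509]
wrist_force: [-0.4, 0.8, -4.5]
eef_pos: [493.0, 300.0, 239.3]
eef_rot: [-3.142, -0.065, -2.509]
wrist_force: [0.1, -0.6, -3.8]
eef_pos: [494.2, 300.9, 239.2]
eef_rot: [3.142, -0.065, -2.509]
wrist_force: [-0.3, -0.0, -3.9]
```

```bash
python3 -m crank '[[0,-1,0,0,0,0,0],[0,-1.5,0,0,0,0,0],[0,-1.5,0,0,0,0,0]]'|sed -n 2,4p
```

```text
eef_pos: [494.6, 301.1, 239.2]
eef_rot: [3.142, -0.068, -2.509]
wrist_force: [-8.3, -6.5, 1.0]
```

Lip contact is at rail x −7 and wall contact at +5.4, so the channel centre is at TCP −0.8. I'll go slightly to the lip side (−1.5), check the static moment, and lower.

```bash
python3 -m crank '[[0,3,0,0,0,0,0],[0,6,0,0,0,0,0],[0,8.2,0,0,0,0,0],[0,8.2,0,0,0,0,0],[0,8.2,0,0,0,0,0]]'; python3 - <<'E'
from h import *
s=manip.read_state();print(s["wrist_force"],s["moment"],s["eef_rot"])
E
python3 foot.py
python3 -m crank '[[0,0,0,2,0,0,0],[0,0,0,4,0,0,0],[0,0,0,4.5,0,0,0],[0,0,0,4.5,0,0,0]]'|sed -n 2,4p
python3 -m crank '[[0,0,0,0.5,0,0,0],[0,0,0,1,0,0,0],[0,0,0,1,0,0,0]]'|sed -n 2,4p
```

```text
clock: 15.4
eef_pos: [488.9, 297.0, 239.7]
eef_rot: [-3.142, -0.065, -2.509]
wrist_force: [0.0, 0.4, -4.5]
finger_gap: 11.8
finger_force: 40.0
[ 0.03833341  0.35366302 -4.50847909] [ 0.102458   -0.11451865 -0.01355567] [-3.14155667 -0.06471358 -2.50939771]
scene 24 50 259 rx [-24.6   1.5  28.5] ry [-13.5  15.5  28.5]
scene 115 135 42 rx [-31.6 -18.8 -14. ] ry [-1.7  3.7  9.1]
scene 135 160 47 rx [-31.9 -25.4 -21. ] ry [-1.1  4.8  7.8]
scene 226 240 58 rx [-30.6 -18.6  -6.3] ry [-3.3  3.3  7.5]
[-0.5  0.1 -4.3]
eef_pos: [488.7, 296.8, 235.8]
eef_rot: [-3.141, -0.064, -2.509]
wrist_force: [-2.2, 0.7, 5.0]
eef_pos: [488.8, 296.9, 235.6]
eef_rot: [-3.141, -0.063, -2.509]
wrist_force: [-3.8, -1.3, 11.7]
```

Contact came about 1 mm high. Testing closer to the lip.

```bash
python3 -m crank '[[0,0,0,-3,0,0,0],[0,1.5,0,-3,0,0,0],[0,3,0,-3,0,0,0],[0,3,0,-1,0,0,0],[0,3,0,-1,0,0,0]]'|sed -n 2,4p
python3 -m crank '[[0,0,0,0.5,0,0,0],[0,0,0,1,0,0,0],[0,0,0,1,0,0,0]]'|sed -n 2,4p
python3 -m crank '[[0,0,0,0.5,0,0,0],[0,0,0,1,0,0,0],[0,0,0,1,0,0,0]]'|sed -n 2,4p
```

```text
eef_pos: [486.1, 294.9, 235.1]
eef_rot: [3.142, -0.065, -2.509]
wrist_force: [-0.7, -0.2, -3.4]
eef_pos: [486.2, 295.0, 235.1]
eef_rot: [-3.141, -0.064, -2.509]
wrist_force: [-2.4, -0.5, 4.2]
eef_pos: [486.2, 295.0, 235.0]
eef_rot: [-3.141, -0.063, -2.509]
wrist_force: [-4.2, -1.9, 11.7]
```

```bash
python3 -m crank '[[0,0,0,-0.8,0,0,0],[0,0,0,-1.5,0,0,0],[0,0,0,-1.5,0,0,0]]' 10|sed -n 2,4p
python3 -m crank '[[0,0,0,0,0,0,0],[12.7,0,0,0,0,0,0],[13.5,0,0,0,0,0,0],[16,0,0,0,0,0,0],[25,0,0,0,0,0,0],[30,0,0,0,0,0,0],[30,0,0,0,0,0,0]]' 3; python3 foot.py
```

```text
eef_pos: [486.3, 295.0, 235.1]
eef_rot: [-3.141, -0.064, -2.509]
wrist_force: [-1.5, -0.4, 3.3]
clock: 18.3
eef_pos: [486.1, 294.9, 234.8]
eef_rot: [3.142, -0.065, -2.509]
wrist_force: [-0.1, 0.6, 1.0]
finger_gap: 28.0
finger_force: 0.0
scene 24 50 272 rx [-28.   -0.6  26.2] ry [-12.   16.1  30.7]
scene 115 135 50 rx [-33.7 -23.  -14.2] ry [-1.9  3.7  7.4]
scene 135 160 38 rx [-34.  -29.5 -25.2] ry [0.4 4.  6.5]
scene 226 240 27 rx [-32.6 -20.6 -14.4] ry [-1.2  2.3  8.3]
[ 0.4 -1.1 -0.4]
```

View pics/last.png

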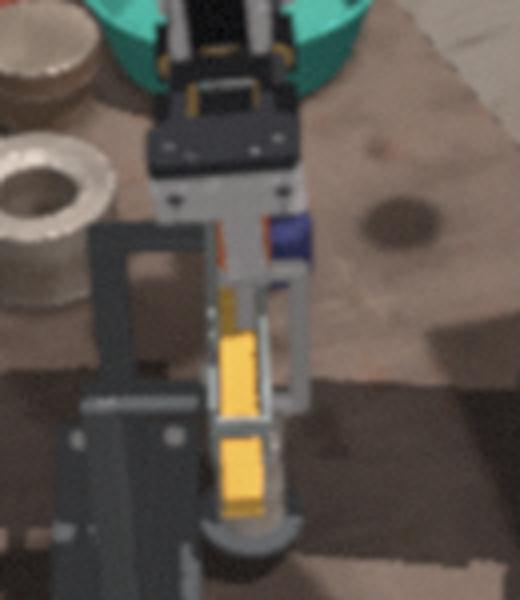

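Released with the fingers still around the tab, the carrier stays upright: foot centred at rail x about −1, shank edge vertical at −33. In the picture the tab is at (245,245) and the foot at (250,535). Retreating.

```bash
python3 -m crank '[[30,0,0,-10,0,0,0],[30,0,0,-30,0,0,0],[30,0,0,-60,0,0,0],[30,0,0,-100,0,0,0],[30,0,0,-100,0,0,0],[30,60,0,-100,0,0,0],[30,110,0,-100,0,0,0],[30,160,0,-100,0,0,0],[30,180,0,-100,0,0,0],[30,180,0,-100,0,0,0]]'; python3 foot.py; python3 - <<'E'
from h import *
from foot import C,ex,ey
p,d=optics.camera("scene");m=hsv(p,(3,150,80),(14,255,255),(285,170,345,232));X,u,v=pts("scene",m,d);X=X[X[:,2]>225];D=X[:,:2]-C
for l,h in((228,243),(243,258),(258,276)):
    s=(X[:,2]>l)&(X[:,2]<h);print(l,np.percentile(D[s]@ex,[3,50,97]),np.percentile(D[s]@ey,[3,50,97]))
print(np.percentile(X[:,2],[2,98]))
E
```

```text
clock: 19.4
eef_pos: [344.6, 191.4, 347.9]
eef_rot: [-3.141, -0.062, -2.51]
wrist_force: [0.0, 0.5, 0.3]
finger_gap: 28.2
finger_force: 0.0
scene 24 50 265 rx [-28.1  -1.   26.2] ry [-14.   15.9  29.9]
scene 115 135 51 rx [-33.7 -22.8 -14.2] ry [-1.7  3.5  8.3]
scene 135 160 40 rx [-34.  -29.5 -25.3] ry [1.2 5.1 8.4]
scene 226 240 49 rx [-31.8 -14.4  -6.4] ry [-0.7  4.8  8.4]
top 24 50 187 rx [-31.5 -20.4   3.5] ry [-22.4  14.3  28.1]
top 115 135 69 rx [-35.9 -14.8  -7.6] ry [-5.2  2.7 10.4]
top 135 160 12 rx [-36.9 -35.3 -31.6] ry [-1.7  3.6  5.8]
top 226 240 65 rx [-34.8 -23.9  -8.5] ry [-4.2  0.9  6. ]
[0.8 0.6 0.6]
scene 24 50 273 rx [-28.3  -2.8  24.1] ry [-14.1  15.6  29.4]
scene 115 135 50 rx [-33.7 -22.9 -14.2] ry [-2.   3.9  8.5]
scene 135 160 39 rx [-34.  -29.6 -25.3] ry [1.2 4.3 8.1]
scene 226 240 45 rx [-32.6 -14.5  -6.3] ry [-0.3  4.6  7.3]
top 24 50 191 rx [-31.4 -20.    3.3] ry [-21.6  14.1  28.2]
top 115 135 69 rx [-36.  -14.9  -7. ] ry [-5.4  2.9 10. ]
top 135 160 13 rx [-36.8 -35.3 -19.9] ry [-1.6  3.7  5.5]
top 226 240 59 rx [-34.6 -22.8  -8.1] ry [-4.1  1.   6.1]
[ 0.6 -0.1  0.1]
228 [-14.6  -2.6   7.5] [3.  5.6 8.5]
243 [-14.9  -3.1   7.1] [2.6 6.1 8.5]
258 [-15.2  -3.6   6.7] [-3.9  4.6  8.3]
[233.7 273.3]
```

```bash
python3 - <<'E'
from h import *
np.set_printoptions(precision=1,suppress=True)
a=np.radians(-13.5);ex=np.array([np.cos(a),np.sin(a)]);C=np.array([443.5,82])
z=np.load("/tmp/scene0.npz");m=hsv(z["p"],(3,150,80),(14,255,255),(355,150,390,190));X,_,_=pts("scene",m,z["d"]);X=X[X[:,2]>195];D=X[:,:2]-C
print("bench",np.percentile(X[:,2],[2,98]))
for l,h in((198,213),(213,228),(228,246)):
    s=(X[:,2]>l)&(X[:,2]<h);print(l,np.percentile(D[s]@ex,[3,50,97]))
p,d=optics.camera("scene");m=hsv(p,(3,150,80),(14,255,255),(285,170,345,232));X,_,_=pts("scene",m,d);X=X[X[:,2]>225];print("now",np.percentile(X[:,2],[2,50,98]))
E
```

```text
bench [203.7 242.5]
198 [-10.8  -5.9   9.2]
213 [-12.8  -7.2   5.9]
228 [-11.4  -3.1  10.2]
now [234.6 256.7 273.1]
```

```bash
python3 -c "
from cell import manip;print(manip.sign_off())"
```

```text
the job is handed in; nothing more can be done
None
```

I handed in the job with the nose in the pocket at home height to within about 1 mm and the carrier still and upright to about 1°; it first hung about 4° tilted, so I re-gripped and re-seated it closer to the lip, and the ink bottle and punch were not touched.

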